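# Set the child-safe knob of a hot plate

## Robot

A 7-joint arm with a two-finger parallel gripper is mounted at the origin on a cart in front of the work surface, level with it; the furniture and walls round the work are solid. World frame = base frame: x ahead of the robot, y to its left, z up, the work surface at z = 0. Lengths are in m, angles in rad, forces in N, time in s.
With the tool pointing down it reaches from about 0.4 to 0.9 m from the base axis. Payload 5.5 kg.
Tool frame: the origin (TCP) lies midway between the tips of the shut fingers; the grasp point (between the pads) lies robot.grasp_offset behind it (robot.grasp_offset is the distance from the TCP to the grasp point, in m); z points along the fingers, x is the direction in which the jaws open and shut, and the axes are right-handed (so a half turn about z gives the same grasp; the last joint's range is limited). The gripper opens to 85 mm and grips with 20 to 120 N. Pads are 22 mm wide; open, the fingers measure 114 mm over their backs; the gripper's body (76 mm by 85 mm) begins 54 mm behind the grasp point. The pads swing forward as they close: fully open they stand 13 mm farther back than shut.
Start: joints at [-0.927, 0.501, -0.427, 1.55, 0.221, 1.138, -0.21], TCP at [0.242, 0.603, 0.231] pointing down, gripper open.
Joint ranges: [-2.88, 2.88], [-0.31, 2.03], [-1.54, 1.56], [0.2, 2.42], [-1.41, 4.55], [0.19, 2.02], [-2.57, 2.57]. Speed limits (rad/s): [2.57, 2.57, 3.14, 3.14, 3.14, 3.14, 3.14].

## Interface

Orientations are given as [roll, pitch, yaw] about the fixed x, y, z axes, in that order (R = Rz(yaw) Ry(pitch) Rx(roll)).
In Python, from plant import robot gives the robot as it stands.
- The arm moves only by the tool play_rows, never from a script. Its argument "motion" is a list of rows, each a list of 2 entries, a list of its own where there are three numbers: the shift along the tool's x, y, z in m, then the turn, a rotation vector about the tool's x, y, z in degrees. A call has exactly 8 rows; each row shifts and turns the commanded pose from where the row before left it, along the tool's axes as they then stand; what a row does not reach is not made up. A row lasts 1/10 s, in which the tool goes at most 50 mm and 8.59 degrees, less where a joint would pass 70% of its speed; a pose out of reach is approached as far as the arm can. A call is refused whole if a number of a shift passes 0.05 or a number of a turn 8.59, either way. A call with a gripper value outside its range is refused whole. "jaw" is the finger opening in m, from 0 to 0.0854, set as the call begins (left out, the last holds). The fingers move at their own pace and stop on an object; "grip_force" is the grip in N (left out, the last holds). Time passes only in rows, so rows that do not move let the fingers close, or fill a call up. It gives the time, the measured TCP pose, the force and the opening at its end, in the units of the state.
- robot.read_state(): the state, without advancing time (a new reading comes with each control period).
- robot.grab_frame(name): name is "scene" or "top"; returns a dict with "frame" (480x640x3 uint8, blue, green, red), "fov_y" (degrees; the focal length in pixels is half the picture's height over the tangent of half this angle, whatever the lens; pixels are square), "cx", "cy" (the principal point, pixels), "k1" (the pictures are not rectified: a ray, as slopes to the right and down, at radius r is drawn at 1 + k1 r^2 times it, then the intrinsics apply), "extrinsics" (4x4, takes a point from camera to world coordinates). Camera axes: x right, y down, z forward; pixel columns grow to the right and rows downward; lengths in m; the calibration is good to about 2 mm. A picture is of the moment at which its call begins. There is no depth.
- robot.job_done(): hands the job in, once; it reports no verdict.
The state is a dict: "t": time; "q": joint angles; "joint_velocities": joint speeds; "joint_torque": joint torques, N m; "ee_pos": TCP position; "orientation": TCP orientation; "contact_force": force on the tool from outside, world axes, zero at the start; "wrist_torque": the same for the moment, N m; "grip_width": finger opening in m.
Only numpy, scipy, OpenCV 4.12 (cv2) and the standard library are available. Lean on these libraries where they do the work, as an engineer would, in place of code of your own. Each camera call takes 0.05 s, during which the arm holds its last target.

## Task

The child-safe knob of the small hot plate is parked and locked. Pull it straight up to unlock it, turn it to the green dot, and press it gently back down until it is fully home and locked there, then let go; the locking slot lies a little to one side or the other of the dot, so feel for it by turning a little either way and never force the knob. Leave the things round it alone.

Things in the scene. Friction and masses are not known exactly. Their poses are not given: they have to be found in the camera images.
- hob: white electric hot plate, 250 (x) x 210 (y) x 55 mm high, fixed to the table; origin at the centre of its underside on the table, z up, -x is its front with the control panel, a dark round hotplate on the rear half (rising to 67 mm)
- hob_dial (a point): point on the knob's upright axis at the panel's surface (55 mm above the table, 72 mm in front of the hot plate's centre); axes as hob. The knob slides up 15 mm along this axis (about 5 N of friction, stays where it is left). From 10 mm up its pin is clear of the 10 mm high teeth below and it turns freely, to 1.4 rad either way from the hot plate's front (-x); pushed in, it is locked
- knob_grip (a point): middle of the black knob's bar grip, on the knob's axis; 35 mm above the panel (90 mm above the table) when home. Bar 50 mm long along this point's x, 16 mm wide along its y, its top 14 mm above this point; below it a round skirt 62 mm wide, its top 17 mm below this point. x points to the end with the white pointer line, at the start within 0.1 rad of the hot plate's front (-x)
- knob_pointer (a point): tip of the white pointer line on the rim of the knob's skirt, 30 mm from the knob's axis on the bar's pointer end, on the top of the skirt; 18 mm above the panel (73 mm above the table) when the knob is pushed home; x points outward from the axis
- knob_pin: steel pin under the skirt, 6 mm thick, 22 mm along this body's x from its origin; origin on the knob's axis, at the panel's height when home; turns and rises with the knob. Parked, it stands in a wide gap of the index plate. It goes down again only in a slot, elsewhere it stops on a tooth 10 mm before home. More than 40 N on it is forcing it
- dot_green: green dot, 11 mm wide, flat on the panel; origin at its centre, 41 mm from the knob's axis, about 1.0 rad left or right of the hot plate's front (-x) seen from the axis. The slot in which the knob locks lies 0.1 to 0.24 rad to the left or the right of the dot's direction (other in every run, hidden under the skirt); the pin has about 0.05 rad of play to either side in it
- dot_red: red dot, the same size, on the other side; a setting that is not wanted
- salt_shaker: glass salt shaker with a grey top, 44 mm wide, 90 mm high, stands loose on the table; origin at its foot; bystander
- jar_pepper: spice jar with a yellow cap, 45 mm wide, 100 mm high, stands loose on the table; origin at its foot; bystander
- kitchen_timer: red and white kitchen timer, 65 mm wide, 46 mm high, loose on the table; origin at its foot; bystander

How it is judged:
By the outcome, as a careful person would: the job done as asked, in the order asked, and still so for the second after the job is handed in, with the robot touching nothing.
It also fails if it takes over 51 s, if anything falls off the work surface, if the arm or the gripper's body presses on something with over 40 N, if the wrist force passes 120 N, or if a joint passes its speed limit or range.

## Working session

There is one attempt and no reset: what is moved stays moved. The work goes in short steps, Python scripts to look and compute and a tool call to move; the robot and the scene stay as the last step left them, time stands still between calls to the robot, and variables do not carry over. Pictures are saved under pics/ and viewed, and the job is handed in when it is done.

Besides the shell and the picture viewer there is one more tool, called after ">>>" by a JSON object that holds its "name" and its "arguments". play_rows: Moves the arm, as the interface text tells. Its arguments: {"type":"object","properties":{"motion":{"type":"array","items":{"type":"array"}},"jaw":{"type":"number"},"grip_force":{"type":"number"}},"required":["motion"]}

```bash
ls; mkdir -p pics; python3 - <<'E'
from plant import robot
import cv2
print(robot.read_state(), robot.grasp_offset)
for n in("scene","top"):
    f=robot.grab_frame(n); cv2.imwrite(f"pics/{n}0.png",f["frame"])
    print(n,{k:v for k,v in f.items() if k!="frame"})
E
```

```text
pics
{'t': 0.0, 'q': array([-0.92680862,  0.50187602, -0.42679941,  1.5514664 ,  0.2208181 ,
        1.1383073 , -0.21029556]), 'joint_velocities': array([ 1.62531750e-03,  4.87982154e-06, -2.31262174e-04,  7.93692635e-04,
        3.64662509e-04, -2.40231290e-04,  5.00383371e-04]), 'joint_torque': array([-9.55285286e-04, -5.69520235e+01, -5.81653073e+00, -2.80939829e+01,
        1.06784626e-02,  1.19252759e-02, -1.01780336e-05]), 'ee_pos': array([0.24135183, 0.60276843, 0.2302356 ]), 'orientation': array([-3.14153482e+00,  1.99299171e-03,  1.19008605e+00]), 'contact_force': array([0.88422676, 0.45506906, 0.26091352]), 'wrist_torque': array([-0.00719214,  0.01759023, -0.00244674]), 'grip_width': 0.08564026945717529} 0.0187
scene {'fov_y': 47.04751240629985, 'cx': 309.848275992549, 'cy': 232.319165969551, 'k1': -0.0017277455573607818, 'extrinsics': array([[-0.64580013, -0.34256759,  0.68234129, -0.47354995],
       [-0.76318074,  0.26352784, -0.59000698,  0.88829631],
       [ 0.02230134, -0.90177632, -0.43162729,  0.73009445],
       [ 0.        ,  0.        ,  0.        ,  1.        ]])}
top {'fov_y': 42.963843522864366, 'cx': 329.32319576398123, 'cy': 238.31195330879012, 'k1': -0.0019161446930753426, 'extrinsics': array([[-5.83670489e-02, -9.77072342e-01,  2.04750889e-01,
         2.66717613e-01],
       [-9.98294507e-01,  5.68862172e-02, -1.31162062e-02,
         1.46873423e-02],
       [ 1.16797880e-03, -2.05167242e-01, -9.78726233e-01,
         1.36287320e+00],
       [ 0.00000000e+00,  0.00000000e+00,  0.00000000e+00,
         1.00000000e+00]])}
```

View pics/scene0.png

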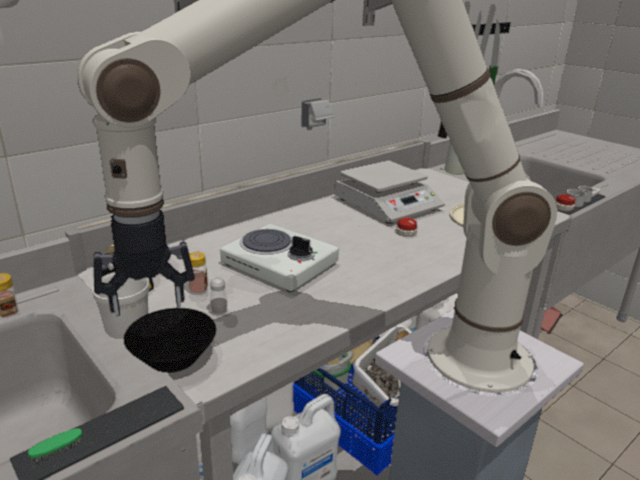

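View pics/top0.png

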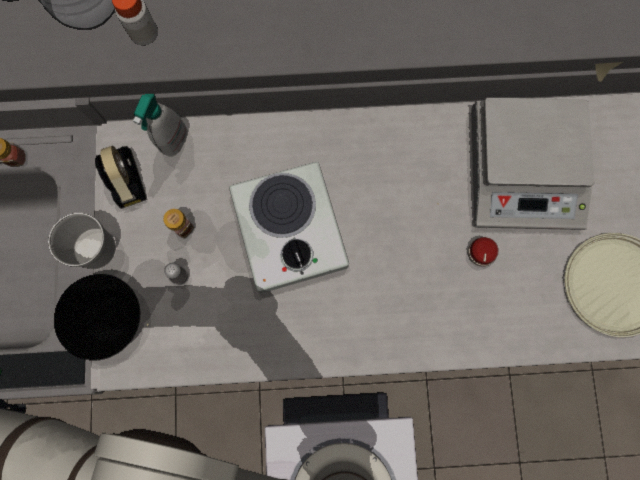

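The top view shows the hot plate with its knob near (297,254), the green dot near (315,260) and the red dot near (284,269). I'll zoom in on both views.

```bash
python3 - <<'E'
import cv2
a=cv2.imread("pics/top0.png")[220:300,240:350]; cv2.imwrite("pics/tz.png",cv2.resize(a,None,fx=7,fy=7,interpolation=cv2.INTER_CUBIC))
a=cv2.imread("pics/scene0.png")[220:295,215:345]; cv2.imwrite("pics/sz.png",cv2.resize(a,None,fx=6,fy=6,interpolation=cv2.INTER_CUBIC))
E
```

```text
(no output)
```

View pics/tz.png

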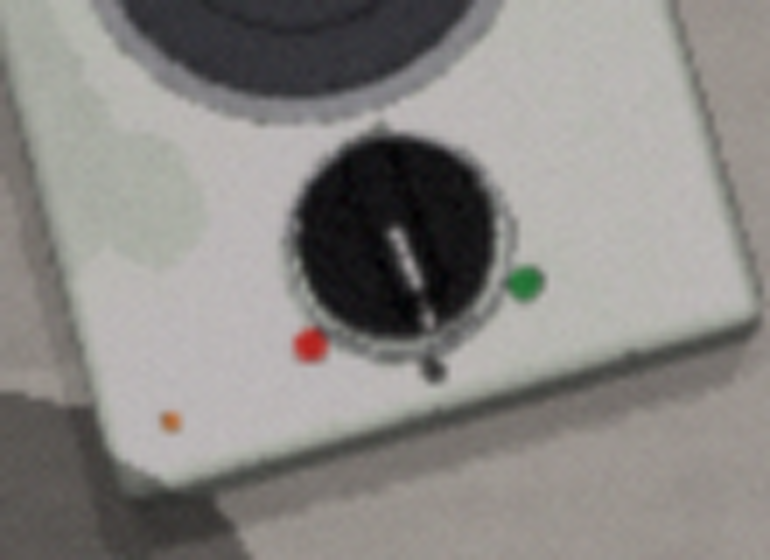

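View pics/sz.png

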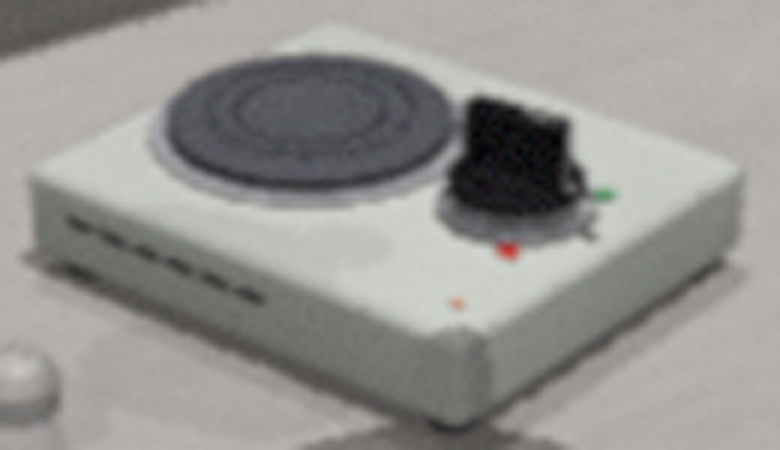

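```bash
cat > h.py <<'E'
import numpy as np, cv2
C={}
def calib(f): 
    F=240/np.tan(np.radians(f["fov_y"]/2)); return F,f["cx"],f["cy"],f["k1"],np.array(f["extrinsics"])
def ray(c,u,v):
    F,cx,cy,k,E=c
    K=np.array([[F,0,cx],[0,F,cy],[0,0,1]])
    p=cv2.undistortPoints(np.array([[[u,v]]],float),K,np.array([k,0,0,0.])).ravel()
    return E[:3,3],E[:3,:3]@np.array([p[0],p[1],1])
def atz(c,u,v,z):
    o,d=ray(c,u,v); return o+d*(z-o[2])/d[2]
def tri(a,b):
    (o1,d1),(o2,d2)=a,b
    s=np.linalg.lstsq(np.c_[d1,-d2],o2-o1,rcond=None)[0]
    p,q=o1+s[0]*d1,o2+s[1]*d2
    return (p+q)/2,np.linalg.norm(p-q)
def proj(c,P):
    F,cx,cy,k,E=c
    K=np.array([[F,0,cx],[0,F,cy],[0,0,1]])
    R=E[:3,:3].T
    return cv2.projectPoints(np.atleast_2d(np.array(P,float)),cv2.Rodrigues(R)[0],-R@E[:3,3],K,np.array([k,0,0,0.]))[0][:,0]
E
python3 - <<'E'
from plant import robot
from h import *
ct=calib(robot.grab_frame("top"));cs=calib(robot.grab_frame("scene"))
T=lambda u,v:((u+.5)/7-.5+240,(v+.5)/7-.5+220)
S=lambda u,v:((u+.5)/6-.5+215,(v+.5)/6-.5+220)
P={}
for n,a,b in(("red",(311,345),(508,251)),("green",(525,283),(603,195)),("front",(432,370),(590,232)),("led",(171,421),(457,303)),("barfrontR",(0,0),None),("cornerFR",(757,315),(743,175))):
    if b is None: continue
    p,e=tri(ray(ct,*T(*a)),ray(cs,*S(*b))); P[n]=atz(ct,*T(*a),.055)
    print(n,p.round(4),"gap",round(e,4),"top@55",P[n].round(4),"scene@55",atz(cs,*S(*b),.055).round(4))
r,g=P["red"][:2],P["green"][:2]
m=(r+g)/2; d=g-r; L=np.linalg.norm(d); print("chord",L, "half-angle",np.arcsin(L/2/.041))
h=np.sqrt(max(.041**2-L*L/4,0)); n=np.array([-d[1],d[0]])/L
for c in(m+h*n,m-h*n): print("axis cand",c)
print("skirt c@73",atz(ct,*T(395,238),.073))
a=atz(ct,*T(393,228),.104);b=atz(ct,*T(431,326),.073);print("ptr",a,b)
E
```

```text
red [0.4782 0.099  0.0556] gap 0.0005 top@55 [0.4785 0.0992 0.055 ] scene@55 [0.4789 0.0981 0.055 ]
green [0.4941 0.0319 0.0544] gap 0.0004 top@55 [0.4941 0.032  0.055 ] scene@55 [0.493  0.0326 0.055 ]
front [0.468  0.0619 0.0569] gap 0.0006 top@55 [0.4685 0.0622 0.055 ] scene@55 [0.4704 0.0594 0.055 ]
led [0.4572 0.1432 0.0551] gap 0.0004 top@55 [0.4573 0.1434 0.055 ] scene@55 [0.4571 0.143  0.055 ]
cornerFR [ 0.4808 -0.04    0.047 ] gap 0.001 top@55 [ 0.4798 -0.0393  0.055 ] scene@55 [ 0.4692 -0.0294  0.055 ]
chord 0.06900029708729573 half-angle 0.9999926945795873
axis cand [0.50785966 0.07061769]
axis cand [0.46470075 0.06060435]
skirt c@73 [0.50726568 0.07087059 0.073     ]
ptr [0.50456398 0.06997519 0.104     ] [0.47930378 0.06117201 0.073     ]
```

>>> {"name": "play_rows", "arguments": {"motion": [[[-0.0247,0.0278,0],[0,0,0]],[[-0.0247,0.0278,0],[0,0,0]],[[-0.0247,0.0278,0],[0,0,0]],[[-0.0247,0.0278,0],[0,0,0]],[[-0.0247,0.0278,0],[0,0,0]],[[-0.0247,0.0278,0],[0,0,0]],[[-0.0247,0.0278,0],[0,0,0]],[[-0.0247,0.0278,0],[0,0,0]]], "jaw": 0.06}}

```text
t: 1.0
ee_pos: [0.375, 0.3358, 0.2313]
orientation: [3.142, -0.0, 1.19]
contact_force: [1.0, -0.2, -0.5]
grip_width: 0.0596
```

>>> {"name": "play_rows", "arguments": {"motion": [[[-0.0247,0.0278,0],[0,0,0]],[[-0.0247,0.0278,0],[0,0,0]],[[-0.0247,0.0278,0],[0,0,0]],[[-0.0247,0.0278,0],[0,0,0]],[[-0.0247,0.0278,0],[0,0,0]],[[-0.0247,0.0278,0],[0,0,0]],[[-0.0247,0.0278,0],[0,0,0]],[[-0.0247,0.0278,0],[0,0,0]]]}}

```text
t: 1.8
ee_pos: [0.508, 0.0699, 0.2314]
orientation: [3.141, -0.0, 1.19]
contact_force: [0.1, 0.2, -0.4]
grip_width: 0.0599
```

>>> {"name": "play_rows", "arguments": {"motion": [[[0,0,0],[0,0,8]],[[0,0,0],[0,0,8]],[[0,0,0],[0,0,8]],[[0,0,0],[0,0,8]],[[0,0,0],[0,0,8]],[[0,0,0],[0,0,8]],[[0,0,0],[0,0,8]],[[0,0,0],[0,0,8]]]}}

```text
t: 2.6
ee_pos: [0.5074, 0.0713, 0.2312]
orientation: [-3.142, 0.0, 0.067]
contact_force: [0.3, 0.8, -0.4]
grip_width: 0.0602
```

```bash
python3 - <<'E'
from plant import robot
print(robot.read_state())
E
```

```text
{'t': 2.6, 'q': array([-0.18149101,  0.22456606, -0.01205588,  1.90400438,  0.0031089 ,
        1.01333964, -0.12744651]), 'joint_velocities': array([-0.15400636, -0.00517919,  0.18131849,  0.00607718, -0.04742456,
       -0.00137167, -1.34233191]), 'joint_torque': array([ 8.21346827e-01, -4.12682891e+01, -2.98659028e-01, -2.69617188e+01,
        7.43939448e-02,  6.25114437e-03,  1.79347504e+00]), 'ee_pos': array([0.50744354, 0.07129117, 0.23118062]), 'orientation': array([-3.14158424e+00,  3.02931958e-04,  6.74432012e-02]), 'contact_force': array([ 0.25737705,  0.82559369, -0.44189739]), 'wrist_torque': array([ 0.02564184, -0.01126668,  0.01977696]), 'grip_width': 0.06016205799771276}
```

>>> {"name": "play_rows", "arguments": {"motion": [[[0,0,0.005],[0,0,8]],[[0,0,0.005],[0,0,8]],[[0,0,0.005],[0,0,8]],[[0,0,0.005],[0,0,8]],[[0,0,0.005],[0,0,8]],[[0,0,0.005],[0,0,8]],[[0,0,0.005],[0,0,8]],[[0,0,0.005],[0,0,8]]], "jaw": 0.045}}

```text
t: 3.4
ee_pos: [0.5075, 0.0713, 0.191]
orientation: [3.141, 0.0, -1.05]
contact_force: [0.4, -0.3, 0.8]
grip_width: 0.0447
```

>>> {"name": "play_rows", "arguments": {"motion": [[[0,0,0.01],[0,0,6]],[[0,0,0.01],[0,0,5.8]],[[0,0,0.01],[0,0,0]],[[0,0,0.01],[0,0,0]],[[0,0,0],[0,0,0]],[[0,0,0],[0,0,0]],[[0,0,0],[0,0,0]],[[0,0,0],[0,0,0]]]}}

```text
t: 4.2
ee_pos: [0.5081, 0.0713, 0.1518]
orientation: [-3.141, -0.0, -1.25]
contact_force: [0.1, 0.3, -0.8]
grip_width: 0.0451
```

```bash
python3 - <<'E'
from plant import robot
import cv2
for n,(a,b,c,d) in(("top",(190,300,220,370)),("scene",(150,300,200,360))):
    f=robot.grab_frame(n)["frame"][a:b,c:d]
    cv2.imwrite(f"pics/{n}1.png",cv2.resize(f,None,fx=4,fy=4,interpolation=cv2.INTER_CUBIC))
print(robot.read_state())
E
```

```text
{'t': 4.3, 'q': array([-0.33772643,  0.32781639,  0.17321885,  1.98225986, -0.07502923,
        0.83670899, -1.37307399]), 'joint_velocities': array([-1.45745935e-03,  2.64711398e-03,  2.06330489e-03,  3.50754193e-03,
        6.35993151e-05,  1.60650332e-04, -5.88693616e-04]), 'joint_torque': array([ 9.52385977e-03, -4.35100543e+01,  1.97691813e+00, -2.35309231e+01,
        1.10410785e-02, -1.98310743e-03,  3.99113618e-03]), 'ee_pos': array([0.50790966, 0.07130888, 0.15170451]), 'orientation': array([-3.14080123e+00,  4.31920664e-05, -1.24978304e+00]), 'contact_force': array([-1.17750599, -0.71567611, -0.8328447 ]), 'wrist_torque': array([-0.00987254,  0.00233537, -0.00245282]), 'grip_width': 0.045159351587890584}
```

View pics/scene1.png

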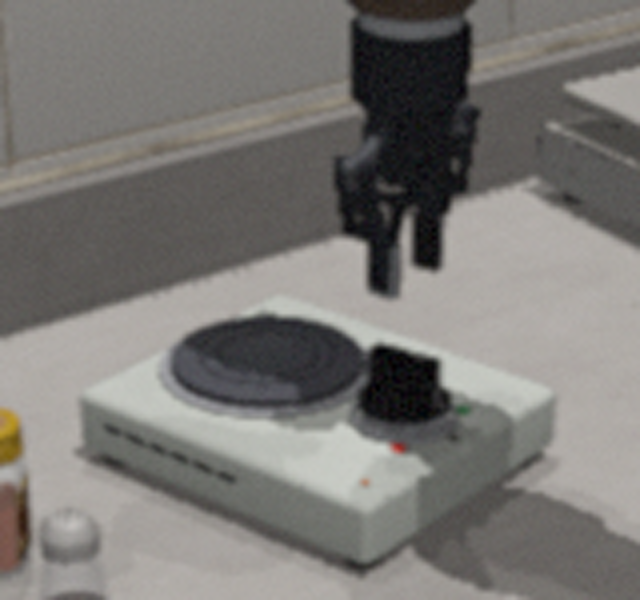

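View pics/top1.png

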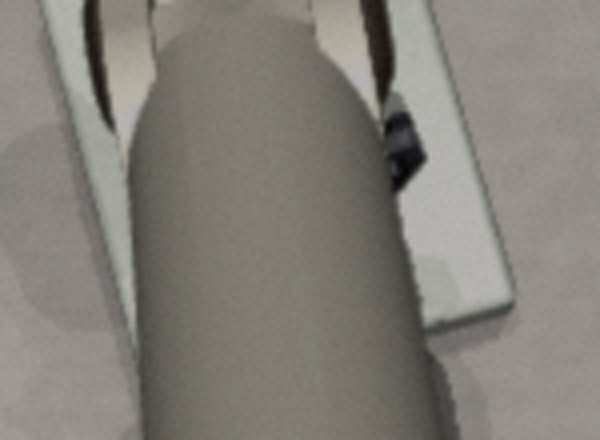

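The scene view shows the open fingers at (385,290) and (427,265), right above the bar at (405,360) and straddling it. In the top view the arm hides the knob. I'll go down and then close gently.

>>> {"name": "play_rows", "arguments": {"motion": [[[0,0,0.012],[0,0,0]],[[0,0,0.012],[0,0,0]],[[0,0,0.012],[0,0,0]],[[0,0,0.012],[0,0,0]],[[0,0,0.012],[0,0,0]],[[0,0,0.012],[0,0,0]],[[0,0,0],[0,0,0]],[[0,0,0],[0,0,0]]]}}

```text
t: 5.1
ee_pos: [0.5074, 0.0712, 0.0789]
orientation: [3.141, 0.0, -1.25]
contact_force: [0.4, 0.8, 0.6]
grip_width: 0.0446
```

>>> {"name": "play_rows", "arguments": {"motion": [[[0,0,0],[0,0,0]],[[0,0,0],[0,0,0]],[[0,0,0],[0,0,0]],[[0,0,0],[0,0,0]],[[0,0,0],[0,0,0]],[[0,0,0],[0,0,0]],[[0,0,0],[0,0,0]],[[0,0,0],[0,0,0]]], "jaw": 0.005, "grip_force": 35}}

```text
t: 5.9
ee_pos: [0.5084, 0.0708, 0.0797]
orientation: [-3.14, -0.001, -1.25]
contact_force: [1.5, -4.8, 4.6]
grip_width: 0.0155
```

```bash
cat > st.py <<'E'
from plant import robot
import numpy as np
np.set_printoptions(precision=4,suppress=True)
s=robot.read_state()
for k in("t","q","ee_pos","orientation","contact_force","wrist_torque","grip_width"):print(k,s[k])
E
python3 st.py
```

```text
t 5.9
q [-0.3197  0.4428  0.1558  2.0239 -0.1049  0.6809 -1.3476]
ee_pos [0.5084 0.0708 0.0797]
orientation [-3.1403 -0.0008 -1.2504]
contact_force [ 1.5058 -4.7764  4.5846]
wrist_torque [-0.9963 -0.3112  0.0554]
grip_width 0.015462122900486933
```

>>> {"name": "play_rows", "arguments": {"motion": [[[0.0005,0,-0.002],[0,0,0]],[[0,0,-0.002],[0,0,0]],[[0,0,-0.002],[0,0,0]],[[0,0,-0.002],[0,0,0]],[[0,0,-0.002],[0,0,0]],[[0,0,-0.002],[0,0,0]],[[0,0,-0.0015],[0,0,0]],[[0,0,0],[0,0,0]]]}}

```text
t: 6.7
ee_pos: [0.5083, 0.0707, 0.0921]
orientation: [-3.141, -0.001, -1.25]
contact_force: [5.0, -3.3, -5.3]
grip_width: 0.0154
```

```bash
python3 st.py; python3 - <<'E'
from plant import robot
import cv2
f=robot.grab_frame("scene")["frame"][190:300,210:350]
cv2.imwrite(f"pics/scene2.png",cv2.resize(f,None,fx=5,fy=5,interpolation=cv2.INTER_CUBIC))
E
```

```text
t 6.7
q [-0.323   0.4218  0.1595  2.0182 -0.0996  0.7078 -1.3516]
ee_pos [0.5083 0.0707 0.0921]
orientation [-3.1407 -0.0005 -1.25  ]
contact_force [ 4.9557 -3.2662 -5.3092]
wrist_torque [-0.6169 -1.0737  0.006 ]
grip_width 0.015370732786752017
```

View pics/scene2.png

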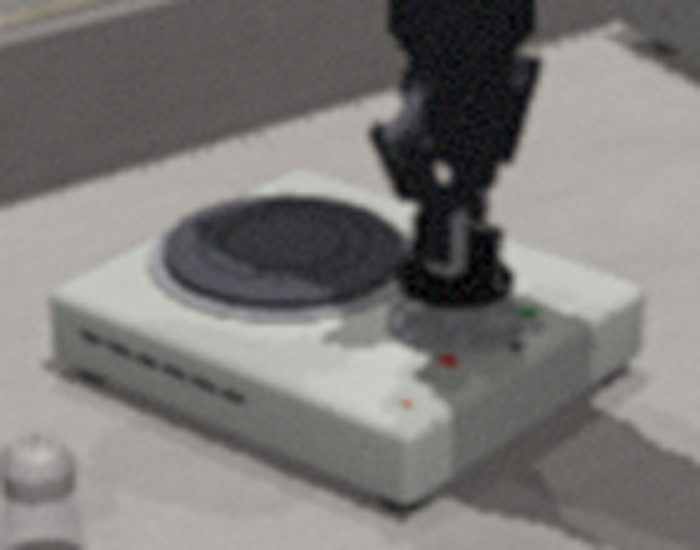

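The scene view shows the bar gripped and the skirt at (450,285), lifted clear of the base ring. Lift friction is about 5 N, as expected. Next I'll turn counter-clockwise toward the green dot.

>>> {"name": "play_rows", "arguments": {"motion": [[[0,0,0],[0,0,-4.5]],[[0,0,0],[0,0,-4.5]],[[0,0,0],[0,0,-4.5]],[[0,0,0],[0,0,-4.5]],[[0,0,0],[0,0,-4.5]],[[0,0,0],[0,0,-4.5]],[[0,0,0],[0,0,-4.5]],[[0,0,0],[0,0,-4.5]]]}}

```text
t: 7.55
ee_pos: [0.5082, 0.0706, 0.0922]
orientation: [-3.141, -0.001, -0.619]
contact_force: [4.1, -3.5, -4.7]
grip_width: 0.0151
```

>>> {"name": "play_rows", "arguments": {"motion": [[[0,0,-0.0005],[0,0,-2]],[[0,0,0],[0,0,-2]],[[0,0,0],[0,0,-2]],[[0,0,0],[0,0,-2]],[[0,0,0],[0,0,-2]],[[0,0,0],[0,0,-2]],[[0,0,0],[0,0,-2]],[[0,0,0],[0,0,-2.3]]]}}

```text
t: 8.35
ee_pos: [0.5081, 0.0705, 0.0925]
orientation: [3.142, -0.0, -0.336]
contact_force: [5.8, -2.7, -6.5]
grip_width: 0.0152
```

>>> {"name": "play_rows", "arguments": {"motion": [[[0,0,0],[0,0,0]],[[0,0,0],[0,0,0]],[[0,0,0],[0,0,0]],[[0,0,0],[0,0,0]],[[0,0,0],[0,0,0]],[[0,0,0],[0,0,0]],[[0,0,0],[0,0,0]],[[0,0,0],[0,0,0]]]}}

```text
t: 9.15
ee_pos: [0.5081, 0.0706, 0.0925]
orientation: [3.142, -0.0, -0.337]
contact_force: [5.5, -4.0, -6.4]
grip_width: 0.0148
```

```bash
python3 st.py; python3 - <<'E'
from plant import robot
import cv2
f=robot.grab_frame("scene")["frame"][190:300,210:350]
cv2.imwrite(f"pics/scene3.png",cv2.resize(f,None,fx=5,fy=5,interpolation=cv2.INTER_CUBIC))
E
```

```text
t 9.15
q [-0.146   0.4191 -0.0536  2.012   0.0338  0.7109 -0.5577]
ee_pos [0.5081 0.0706 0.0925]
orientation [ 3.1416 -0.0005 -0.3372]
contact_force [ 5.5237 -3.9665 -6.3733]
wrist_torque [-0.6901 -1.1694  0.0595]
grip_width 0.014831607583309932
```

View pics/scene3.png

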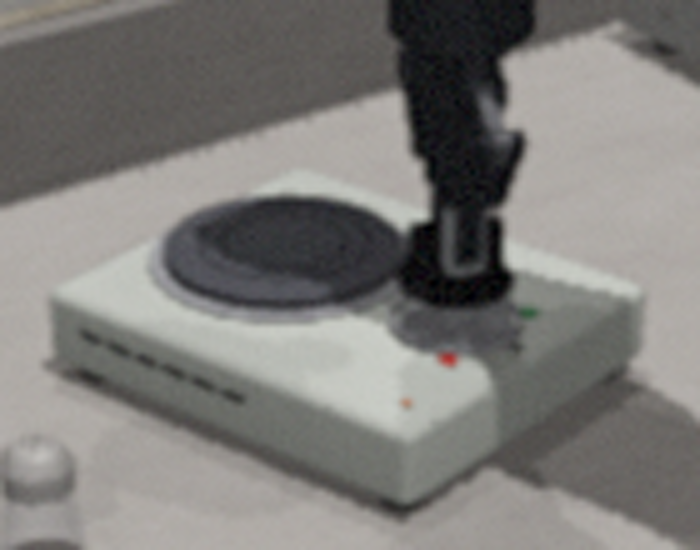

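The scene view shows the knob turned, with the bar pointing at the green dot (528,313) and still raised. Now I'll probe at +0.17 rad past the dot with a light press.

>>> {"name": "play_rows", "arguments": {"motion": [[[0,0,0],[0,0,-3.3]],[[0,0,0],[0,0,-3.3]],[[0,0,0],[0,0,-3.1]],[[0,0,0.0015],[0,0,0]],[[0,0,0.0015],[0,0,0]],[[0,0,0.001],[0,0,0]],[[0,0,0],[0,0,0]],[[0,0,0],[0,0,0]]]}}

```text
t: 10.0
ee_pos: [0.5082, 0.0705, 0.0893]
orientation: [3.142, -0.001, -0.168]
contact_force: [3.3, -4.4, 0.3]
grip_width: 0.0155
```

```bash
python3 st.py
```

```text
t 10.0
q [-0.1143  0.4256 -0.0919  2.0126  0.059   0.7052 -0.4114]
ee_pos [0.5082 0.0705 0.0893]
orientation [ 3.1415 -0.0007 -0.1685]
contact_force [ 3.3385 -4.3855  0.3461]
wrist_torque [-0.9281 -0.7346  0.0469]
grip_width 0.015464307602650343
```

>>> {"name": "play_rows", "arguments": {"motion": [[[0,0,0.0005],[0,0,0]],[[0,0,0.0005],[0,0,0]],[[0,0,0],[0,0,0]],[[0,0,0],[0,0,0]],[[0,0,0],[0,0,0]],[[0,0,0],[0,0,0]],[[0,0,0],[0,0,0]],[[0,0,0],[0,0,0]]]}}

```text
t: 10.8
ee_pos: [0.5082, 0.0706, 0.0886]
orientation: [3.142, -0.001, -0.168]
contact_force: [2.6, -3.3, 4.5]
grip_width: 0.0152
```

```bash
python3 st.py
```

```text
t 10.8
q [-0.1144  0.4267 -0.0919  2.0129  0.0593  0.7037 -0.4115]
ee_pos [0.5082 0.0706 0.0886]
orientation [ 3.1416 -0.0008 -0.1683]
contact_force [ 2.616  -3.2601  4.4507]
wrist_torque [-1.0361 -0.4752  0.0085]
grip_width 0.015216248660875027
```

>>> {"name": "play_rows", "arguments": {"motion": [[[0,0,0.0005],[0,0,0]],[[0,0,0.0005],[0,0,0]],[[0,0,0],[0,0,0]],[[0,0,0],[0,0,0]],[[0,0,0],[0,0,0]],[[0,0,0],[0,0,0]],[[0,0,0],[0,0,0]],[[0,0,0],[0,0,0]]]}}

```text
t: 11.6
ee_pos: [0.5083, 0.0707, 0.0882]
orientation: [3.142, -0.001, -0.168]
contact_force: [1.5, -4.2, 9.1]
grip_width: 0.0153
```

```bash
python3 st.py
```

```text
t 11.6
q [-0.1146  0.4273 -0.0918  2.013   0.0594  0.7028 -0.4117]
ee_pos [0.5083 0.0707 0.0882]
orientation [ 3.1416 -0.001  -0.1682]
contact_force [ 1.5282 -4.1896  9.0574]
wrist_torque [-1.1833 -0.0114 -0.0138]
grip_width 0.015279588836551585
```

>>> {"name": "play_rows", "arguments": {"motion": [[[0,0,0.0005],[0,0,0]],[[0,0,0.0005],[0,0,0]],[[0,0,0],[0,0,0]],[[0,0,0],[0,0,0]],[[0,0,0],[0,0,0]],[[0,0,0],[0,0,0]],[[0,0,0],[0,0,0]],[[0,0,0],[0,0,0]]]}}

```text
t: 12.4
ee_pos: [0.5084, 0.0707, 0.0879]
orientation: [-3.142, -0.001, -0.168]
contact_force: [-0.3, -4.5, 16.0]
grip_width: 0.015
```

```bash
python3 st.py
```

```text
t 12.4
q [-0.1147  0.428  -0.0918  2.0131  0.0597  0.7018 -0.412 ]
ee_pos [0.5084 0.0707 0.0879]
orientation [-3.1416 -0.0013 -0.1682]
contact_force [-0.2893 -4.4787 15.9929]
wrist_torque [-1.2252  0.3998  0.0489]
grip_width 0.015019617114744357
```

That is a tooth: 16 N at z = 0.088 and it goes no deeper. I'll feel outward a little under this light load.

>>> {"name": "play_rows", "arguments": {"motion": [[[0,0,0],[0,0,-1.1]],[[0,0,0],[0,0,-1.1]],[[0,0,0],[0,0,-1.1]],[[0,0,0],[0,0,0]],[[0,0,0],[0,0,0]],[[0,0,0],[0,0,0]],[[0,0,0],[0,0,0]],[[0,0,0],[0,0,0]]]}}

```text
t: 13.2
ee_pos: [0.5084, 0.0707, 0.0879]
orientation: [3.142, -0.001, -0.111]
contact_force: [-0.7, -4.7, 15.9]
grip_width: 0.0148
```

```bash
python3 st.py
```

```text
t 13.2
q [-0.1034  0.4285 -0.1053  2.0127  0.0684  0.7024 -0.3622]
ee_pos [0.5084 0.0707 0.0879]
orientation [ 3.1415 -0.0013 -0.1108]
contact_force [-0.7404 -4.7464 15.9161]
wrist_torque [-1.2556  0.4103 -0.0401]
grip_width 0.014815544858721665
```

Still on a tooth at +0.23. I'll try one more small step outward, then sweep inward.

>>> {"name": "play_rows", "arguments": {"motion": [[[0,0,0],[0,0,-1.0]],[[0,0,0],[0,0,-1.0]],[[0,0,0],[0,0,0]],[[0,0,0],[0,0,0]],[[0,0,0],[0,0,0]],[[0,0,0],[0,0,0]],[[0,0,0],[0,0,0]],[[0,0,0],[0,0,0]]]}}

```text
t: 14.0
ee_pos: [0.5084, 0.0707, 0.0879]
orientation: [3.141, -0.001, -0.076]
contact_force: [-1.0, -4.8, 16.6]
grip_width: 0.0152
```

```bash
python3 st.py
```

```text
t 14.0
q [-0.0967  0.4289 -0.1135  2.0125  0.0737  0.7028 -0.3321]
ee_pos [0.5084 0.0707 0.0879]
orientation [ 3.1415 -0.0013 -0.0759]
contact_force [-0.9681 -4.8416 16.5643]
wrist_torque [-1.2328  0.3599 -0.0415]
grip_width 0.015198994456815869
```

>>> {"name": "play_rows", "arguments": {"motion": [[[0,0,0],[0,0,2]],[[0,0,0],[0,0,2]],[[0,0,0],[0,0,2]],[[0,0,0],[0,0,1.5]],[[0,0,0],[0,0,0]],[[0,0,0],[0,0,0]],[[0,0,0],[0,0,0]],[[0,0,0],[0,0,0]]]}}

```text
t: 14.8
ee_pos: [0.5084, 0.0707, 0.0879]
orientation: [-3.141, -0.001, -0.207]
contact_force: [-1.3, -4.8, 16.8]
grip_width: 0.015
```

```bash
python3 st.py
```

```text
t 14.8
q [-0.1222  0.4276 -0.0827  2.0134  0.0537  0.7014 -0.4453]
ee_pos [0.5084 0.0707 0.0879]
orientation [-3.1415 -0.0012 -0.2068]
contact_force [-1.2516 -4.7575 16.7856]
wrist_torque [-1.3034  0.3521 -0.0684]
grip_width 0.015049604895367226
```

>>> {"name": "play_rows", "arguments": {"motion": [[[0,0,0],[0,0,1.5]],[[0,0,0],[0,0,1]],[[0,0,0],[0,0,0]],[[0,0,0],[0,0,0]],[[0,0,0],[0,0,0]],[[0,0,0],[0,0,0]],[[0,0,0],[0,0,0]],[[0,0,0],[0,0,0]]]}}

```text
t: 15.6
ee_pos: [0.5084, 0.0707, 0.0879]
orientation: [-3.141, -0.001, -0.25]
contact_force: [-0.6, -3.7, 16.3]
grip_width: 0.0152
```

```bash
python3 st.py
```

```text
t 15.6
q [-0.1307  0.4273 -0.0724  2.0136  0.0471  0.7009 -0.4829]
ee_pos [0.5084 0.0707 0.0879]
orientation [-3.1414 -0.0014 -0.2503]
contact_force [-0.5698 -3.673  16.3294]
wrist_torque [-1.2677  0.409  -0.017 ]
grip_width 0.015155120773967877
```

Nothing on the far side, so I'll sweep across to the near side of the dot.

>>> {"name": "play_rows", "arguments": {"motion": [[[0,0,0],[0,0,2]],[[0,0,0],[0,0,2]],[[0,0,0],[0,0,2]],[[0,0,0],[0,0,2]],[[0,0,0],[0,0,1]],[[0,0,0],[0,0,0]],[[0,0,0],[0,0,0]],[[0,0,0],[0,0,0]]]}}

```text
t: 16.4
ee_pos: [0.5083, 0.0706, 0.0864]
orientation: [-3.141, -0.001, -0.408]
contact_force: [3.5, -4.9, 1.3]
grip_width: 0.0151
```

>>> {"name": "play_rows", "arguments": {"motion": [[[0,0,0],[0,0,1]],[[0,0,0],[0,0,1]],[[0,0,0],[0,0,1]],[[0,0,0],[0,0,0]],[[0,0,0],[0,0,0]],[[0,0,0],[0,0,0]],[[0,0,0],[0,0,0]],[[0,0,0],[0,0,0]]]}}

```text
t: 17.2
ee_pos: [0.5083, 0.0706, 0.0864]
orientation: [-3.141, -0.001, -0.46]
contact_force: [3.3, -4.1, 1.4]
grip_width: 0.015
```

```bash
python3 st.py
```

```text
t 17.2
q [-0.1716  0.4285 -0.0228  2.0159  0.0152  0.6963 -0.664 ]
ee_pos [0.5083 0.0706 0.0864]
orientation [-3.1412 -0.001  -0.4601]
contact_force [ 3.259  -4.1145  1.3786]
wrist_torque [-0.9225 -0.7482 -0.0715]
grip_width 0.015003628137413563
```

The knob has dropped off the tooth: z went from 0.0879 to 0.0864 and the force fell to 1 N. The pin is in a slot, so I'll press down gently.

>>> {"name": "play_rows", "arguments": {"motion": [[[0,0,0.0008],[0,0,0]],[[0,0,0.0008],[0,0,0]],[[0,0,0.0008],[0,0,0]],[[0,0,0.0008],[0,0,0]],[[0,0,0.0008],[0,0,0]],[[0,0,0],[0,0,0]],[[0,0,0],[0,0,0]],[[0,0,0],[0,0,0]]]}}

```text
t: 18.0
ee_pos: [0.5083, 0.0706, 0.0823]
orientation: [-3.141, -0.001, -0.46]
contact_force: [4.2, -4.4, 1.5]
grip_width: 0.0155
```

```bash
python3 st.py
```

```text
t 18.0
q [-0.1716  0.4354 -0.0227  2.0177  0.0155  0.6877 -0.6642]
ee_pos [0.5083 0.0706 0.0823]
orientation [-3.1412 -0.001  -0.4601]
contact_force [ 4.2467 -4.425   1.4773]
wrist_torque [-0.901  -0.8174 -0.0092]
grip_width 0.01553781295474604
```

>>> {"name": "play_rows", "arguments": {"motion": [[[0,0,0.0008],[0,0,0]],[[0,0,0.0008],[0,0,0]],[[0,0,0.0008],[0,0,0]],[[0,0,0.0008],[0,0,0]],[[0,0,0.0005],[0,0,0]],[[0,0,0],[0,0,0]],[[0,0,0],[0,0,0]],[[0,0,0],[0,0,0]]]}}

```text
t: 18.8
ee_pos: [0.5084, 0.0707, 0.0793]
orientation: [-3.141, -0.001, -0.46]
contact_force: [2.1, -3.7, 7.7]
grip_width: 0.0151
```

```bash
python3 st.py
```

```text
t 18.8
q [-0.1718  0.4406 -0.0227  2.0189  0.0158  0.6811 -0.6645]
ee_pos [0.5084 0.0707 0.0793]
orientation [-3.1411 -0.0011 -0.4599]
contact_force [ 2.0741 -3.7227  7.7162]
wrist_torque [-1.0781 -0.2899 -0.038 ]
grip_width 0.015118055222871424
```

>>> {"name": "play_rows", "arguments": {"motion": [[[0,0,0.0004],[0,0,0]],[[0,0,0.0004],[0,0,0]],[[0,0,0.0004],[0,0,0]],[[0,0,0],[0,0,0]],[[0,0,0],[0,0,0]],[[0,0,0],[0,0,0]],[[0,0,0],[0,0,0]],[[0,0,0],[0,0,0]]]}}

```text
t: 19.6
ee_pos: [0.5085, 0.0708, 0.0789]
orientation: [-3.141, -0.001, -0.46]
contact_force: [-1.0, -4.0, 15.5]
grip_width: 0.0151
```

```bash
python3 st.py
```

```text
t 19.6
q [-0.1719  0.4412 -0.0227  2.019   0.0158  0.6801 -0.6646]
ee_pos [0.5085 0.0708 0.0789]
orientation [-3.1409 -0.0012 -0.4599]
contact_force [-1.0143 -4.0359 15.5384]
wrist_torque [-1.1916  0.3865  0.0067]
grip_width 0.01506829537389157
```

It stops at z = 0.079 with 15 N, only 9 mm below the tooth stop. I'll press slightly more, still well under 40 N, to check that this is the hard stop.

>>> {"name": "play_rows", "arguments": {"motion": [[[0,0,0.0004],[0,0,0]],[[0,0,0.0004],[0,0,0]],[[0,0,0.0003],[0,0,0]],[[0,0,0],[0,0,0]],[[0,0,0],[0,0,0]],[[0,0,0],[0,0,0]],[[0,0,0],[0,0,0]],[[0,0,0],[0,0,0]]]}}

```text
t: 20.4
ee_pos: [0.5087, 0.0709, 0.0786]
orientation: [-3.141, -0.002, -0.46]
contact_force: [-3.3, -5.4, 23.0]
grip_width: 0.0153
```

```bash
python3 st.py
```

```text
t 20.4
q [-0.172   0.442  -0.0228  2.019   0.0158  0.679  -0.6647]
ee_pos [0.5087 0.0709 0.0786]
orientation [-3.1407 -0.0015 -0.4598]
contact_force [-3.3004 -5.3684 22.9845]
wrist_torque [-1.3726  0.8465 -0.1218]
grip_width 0.015314680187341136
```

>>> {"name": "play_rows", "arguments": {"motion": [[[0,0,-0.0007],[0,0,0]],[[0,0,-0.0007],[0,0,0]],[[0,0,-0.0004],[0,0,0]],[[0,0,0],[0,0,0]],[[0,0,0],[0,0,0]],[[0,0,0],[0,0,0]],[[0,0,0],[0,0,0]],[[0,0,0],[0,0,0]]]}}

```text
t: 21.2
ee_pos: [0.5085, 0.0708, 0.0789]
orientation: [-3.141, -0.001, -0.46]
contact_force: [1.2, -4.2, 8.5]
grip_width: 0.0151
```

>>> {"name": "play_rows", "arguments": {"motion": [[[0,0,0],[0,0,0]],[[0,0,0],[0,0,0]],[[0,0,0],[0,0,0]],[[0,0,0],[0,0,0]],[[0,0,0],[0,0,0]],[[0,0,0],[0,0,0]],[[0,0,0],[0,0,0]],[[0,0,0],[0,0,0]]], "jaw": 0.045}}

```text
t: 22.0
ee_pos: [0.5078, 0.0708, 0.0781]
orientation: [-3.142, 0.0, -0.459]
contact_force: [0.5, -0.0, 0.2]
grip_width: 0.0447
```

>>> {"name": "play_rows", "arguments": {"motion": [[[0,0,-0.005],[0,0,0]],[[0,0,-0.01],[0,0,0]],[[0,0,-0.015],[0,0,0]],[[0,0,-0.02],[0,0,0]],[[0,0,-0.02],[0,0,0]],[[0,0,-0.02],[0,0,0]],[[0,0,-0.02],[0,0,0]],[[0,0,-0.01],[0,0,0]]]}}

```text
t: 22.8
ee_pos: [0.5089, 0.071, 0.2008]
orientation: [-3.139, -0.003, -0.459]
contact_force: [1.4, 0.1, 0.7]
grip_width: 0.0449
```

```bash
python3 st.py; python3 - <<'E'
from plant import robot
import cv2
f=robot.grab_frame("scene")["frame"]; cv2.imwrite("pics/scene4full.png",f)
cv2.imwrite(f"pics/scene4.png",cv2.resize(f[220:295,215:345],None,fx=6,fy=6,interpolation=cv2.INTER_CUBIC))
E
```

```text
t 22.8
q [-0.1701  0.2604 -0.0242  1.9347  0.0077  0.9428 -0.6573]
ee_pos [0.5089 0.071  0.2008]
orientation [-3.1393 -0.0029 -0.4594]
contact_force [1.4307 0.0815 0.7458]
wrist_torque [ 0.0022 -0.0134 -0.019 ]
grip_width 0.044940367257666945
```

View pics/scene4.png

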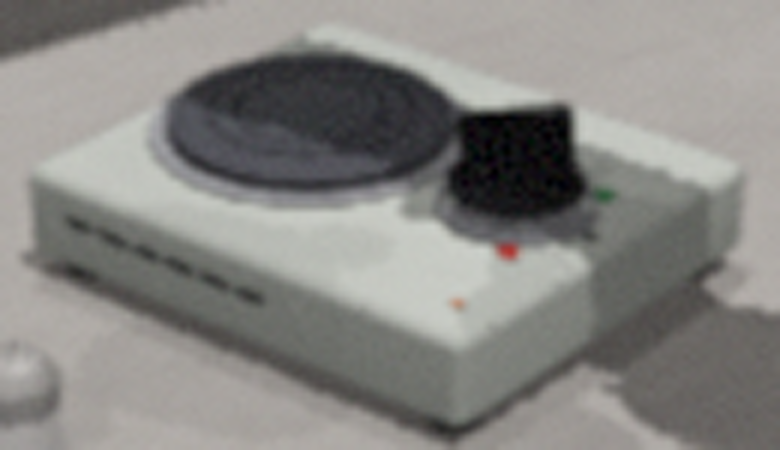

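The scene view shows the knob released and the bar turned toward the green dot (603,195). The skirt's lower edge is at row ~217, as it was when parked. To check the 9 mm against 10 mm discrepancy, I'll touch the bar top lightly with shut fingers; home is z = 0.104.

>>> {"name": "play_rows", "arguments": {"motion": [[[0,0,0.01],[0,0,0]],[[0,0,0.015],[0,0,0]],[[0,0,0.015],[0,0,0]],[[0,0,0.015],[0,0,0]],[[0,0,0.015],[0,0,0]],[[0,0,0.01],[0,0,0]],[[0,0,0.005],[0,0,0]],[[0,0,0],[0,0,0]]], "jaw": 0.0}}

```text
t: 23.65
ee_pos: [0.5068, 0.0706, 0.1118]
orientation: [3.14, 0.002, -0.459]
contact_force: [-0.6, 0.5, -0.5]
grip_width: -0.0001
```

>>> {"name": "play_rows", "arguments": {"motion": [[[0,0,0.001],[0,0,0]],[[0,0,0.001],[0,0,0]],[[0,0,0.001],[0,0,0]],[[0,0,0.001],[0,0,0]],[[0,0,0.001],[0,0,0]],[[0,0,0.001],[0,0,0]],[[0,0,0],[0,0,0]],[[0,0,0],[0,0,0]]]}}

```text
t: 24.45
ee_pos: [0.5077, 0.0708, 0.1071]
orientation: [3.142, 0.0, -0.459]
contact_force: [0.8, 0.2, 0.5]
grip_width: 0.0004
```

>>> {"name": "play_rows", "arguments": {"motion": [[[0,0,0.0005],[0,0,0]],[[0,0,0.0005],[0,0,0]],[[0,0,0.0005],[0,0,0]],[[0,0,0.0005],[0,0,0]],[[0,0,0],[0,0,0]],[[0,0,0],[0,0,0]],[[0,0,0],[0,0,0]],[[0,0,0],[0,0,0]]]}}

```text
t: 25.25
ee_pos: [0.5078, 0.0708, 0.1051]
orientation: [-3.142, 0.0, -0.459]
contact_force: [-0.5, -0.6, -0.5]
grip_width: 0.0
```

>>> {"name": "play_rows", "arguments": {"motion": [[[0,0,0.0005],[0,0,0]],[[0,0,0.0005],[0,0,0]],[[0,0,0],[0,0,0]],[[0,0,0],[0,0,0]],[[0,0,0],[0,0,0]],[[0,0,0],[0,0,0]],[[0,0,0],[0,0,0]],[[0,0,0],[0,0,0]]]}}

```text
t: 26.05
ee_pos: [0.5078, 0.0708, 0.1041]
orientation: [-3.142, -0.0, -0.459]
contact_force: [-0.1, 0.3, 0.7]
grip_width: 0.0006
```

>>> {"name": "play_rows", "arguments": {"motion": [[[0,0,0.0005],[0,0,0]],[[0,0,0.0005],[0,0,0]],[[0,0,0],[0,0,0]],[[0,0,0],[0,0,0]],[[0,0,0],[0,0,0]],[[0,0,0],[0,0,0]],[[0,0,0],[0,0,0]],[[0,0,0],[0,0,0]]]}}

```text
t: 26.85
ee_pos: [0.5079, 0.0708, 0.1032]
orientation: [-3.141, -0.0, -0.459]
contact_force: [-1.2, -1.3, 4.8]
grip_width: -0.0003
```

>>> {"name": "play_rows", "arguments": {"motion": [[[0,0,0.0005],[0,0,0]],[[0,0,0.0005],[0,0,0]],[[0,0,0],[0,0,0]],[[0,0,0],[0,0,0]],[[0,0,0],[0,0,0]],[[0,0,0],[0,0,0]],[[0,0,0],[0,0,0]],[[0,0,0],[0,0,0]]]}}

```text
t: 27.65
ee_pos: [0.5081, 0.0709, 0.103]
orientation: [-3.141, -0.001, -0.459]
contact_force: [-2.8, 1.0, 11.2]
grip_width: -0.0002
```

The bar top is at about 0.1035 and stiff (11 N), so the knob is fully home. I'll retreat upward and aside for a view from above.

>>> {"name": "play_rows", "arguments": {"motion": [[[0,0,-0.005],[0,0,0]],[[0,0,-0.015],[0,0,0]],[[0,0,-0.02],[0,0,0]],[[0,0,-0.025],[0,0,0]],[[0,0,-0.025],[0,0,0]],[[0,0,-0.02],[0,0,0]],[[0,0,-0.01],[0,0,0]],[[0,0,0],[0,0,0]]]}}

```text
t: 28.45
ee_pos: [0.5086, 0.0709, 0.2232]
orientation: [-3.14, -0.002, -0.459]
contact_force: [0.5, 0.1, -0.0]
grip_width: -0.0001
```

>>> {"name": "play_rows", "arguments": {"motion": [[[0.015,0.025,0],[0,0,0]],[[0.015,0.025,0],[0,0,0]],[[0.015,0.03,0],[0,0,0]],[[0.015,0.03,0],[0,0,0]],[[0.015,0.03,0],[0,0,0]],[[0.015,0.03,0],[0,0,0]],[[0.01,0.02,0],[0,0,0]],[[0,0,0],[0,0,0]]]}}

```text
t: 29.25
ee_pos: [0.5116, -0.1482, 0.2204]
orientation: [3.139, 0.002, -0.466]
contact_force: [0.1, 0.2, -0.2]
grip_width: -0.0002
```

```bash
python3 st.py; python3 - <<'E'
from plant import robot
import cv2
f=robot.grab_frame("top")["frame"]; cv2.imwrite("pics/top5full.png",f)
cv2.imwrite(f"pics/top5.png",cv2.resize(f[220:300,240:350],None,fx=7,fy=7,interpolation=cv2.INTER_CUBIC))
E
```

```text
t 29.25
q [ 0.1358  0.2727  0.1117  1.8706 -0.033   1.0022 -0.2044]
ee_pos [ 0.5116 -0.1482  0.2204]
orientation [ 3.139   0.0016 -0.4656]
contact_force [ 0.1269  0.1528 -0.1601]
wrist_torque [-0.0231  0.0474  0.0174]
grip_width -0.00020675361834789289
```

View pics/top5.png

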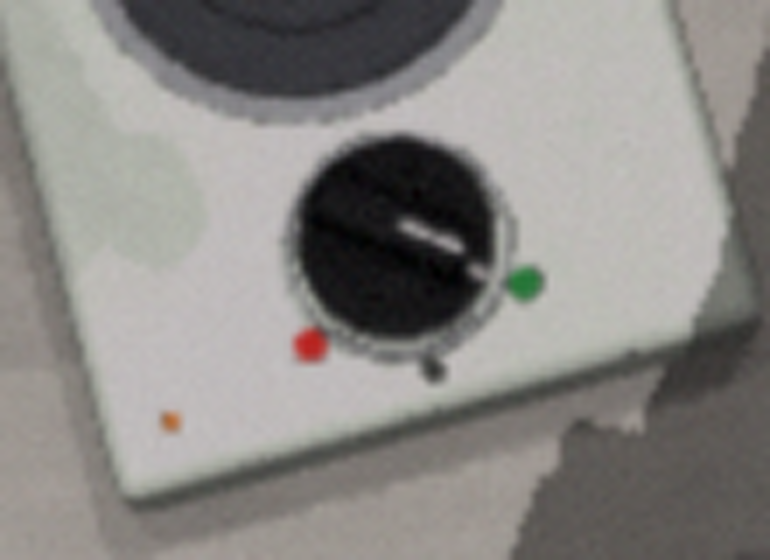

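View pics/top5full.png

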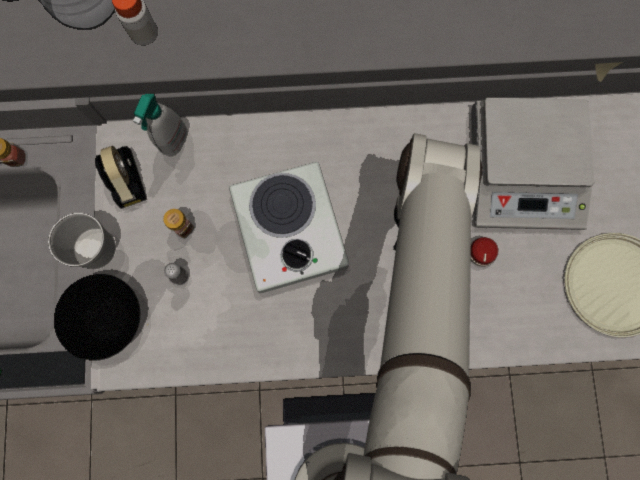

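The top view shows the white pointer (485,272) at the green dot (525,283), with the skirt circle in the same place and size as at the start. The shaker, jar and timer have not moved, and the arm is clear. I'll hand in.

```bash
python3 -c "
from plant import robot
print(robot.job_done())"
```

```text
the job is handed in; nothing more can be done
None
```

The knob is set to green, fully home and locked, and I handed the job in at about 29 s of the 51 s allowed. I pulled it up about 12 mm, turned it to the green dot, and felt both sides with 16–17 N. The slot was about 0.1 rad short of the dot. I pressed the knob down there (23 N at most), let go and moved the arm clear.

- **Fully home:** with shut fingers I felt the bar top at about 0.1035 m (0.104 expected), and it was stiff at 11 N.
- **Position:** the top view shows the pointer at the green dot.
- **Bystanders:** the salt shaker, pepper jar and timer stand where they were.
- **Disagreement:** the drop from the tooth to the stop measured about 9 mm rather than 10 mm. I put this down to the knob slipping a little in the grip and the arm giving a little. The bar-top touch settled that the knob is home.
- **Not checked:** I did not twist the knob afterwards to test the lock. That it is locked rests on the pin dropping into a slot and the knob being fully home.

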